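# Put the long plug gauge away in its sliding-cover case

## Task

Put the longer of the two square plug gauges away in its wooden case: first slide the case's cover fully open by its upright bar, then draw the long gauge lengthwise out of its leaning holder, turn it level and lower it gently (do not drop it) all the way into the fitted bed, with its square collar in the cross slot and the handle in the wide groove. Then let go and slide the cover fully shut. Leave the short gauge in the holder, and do not disturb the vial, the glass jar or the orange sample bottle.

Things in the scene. Friction and masses are not known exactly. Their poses are not given: they have to be found in the camera images.
- long_gauge: Longer square plug gauge, steel and aluminium, 0.1 kg, loose. Origin at the centre of its foot; z runs along it: shank 10x10 mm to z 55, collar 22x22 from 55 to 63, handle 16x16 from 63 to 158 mm, all on one axis with sides along its x and y. Starts in either sleeve of the holder, handle up and away from the robot, about 45 degrees from vertical, y axis level.
- long_gauge_foot (a point): Centre of the foot (shank end) of the long gauge. While it stands in the holder the collar rests on the sleeve's mouth, it sags up to 3 degrees beyond 45, and the whole handle is free on all sides, e.g. to be gripped 100 mm from the foot.
- long_gauge_end (a point): centre of the handle end of the long gauge, 158 mm from the foot
- short_gauge: The shorter plug gauge, the same but for a handle of only 55 mm (118 mm in all); stands in the other sleeve and stays there. Origin at the centre of its foot, z along it to the handle.
- holder: Fixed holder: dark steel plate 110x150x8 mm with two square aluminium sleeves (22 mm outside, 12.5 inside, 60 deep, 80 apart) leaning 45 degrees. Origin under the plate's centre; x away from the robot (the way the sleeves lean), z up. Mouth centres at x 4, y +40 and -40, z 63 mm. A gauge is free when drawn 55 mm along the sleeve.
- case: Fixed wooden case; origin under the middle of the bed, z up from the worktop. Base board 6 mm thick, x -34 to 134, y -98 to 98 mm; end rails 61 mm high at y beyond +-91. The bed runs along y at x 0 on two blocks, x -30 to 30, 50 mm high (y below -10 and above 50). Between them, y -10 to 50, a gap for the fingers, open at both sides, clear down to z 6.
- bed_foot (a point): Where the foot's centre belongs: case x 0, y -80, z 38 mm. At this end: groove for the shank 16 mm wide, floor at z 33, y -85 to -29; cross slot for the collar 32 mm wide, floor at z 25, y -29 to -13; then a lip (y -13 to -10) with a 22 mm groove for the handle.
- bed_end (a point): Where the centre of the handle end belongs: case x 0, y +78, z 38 mm. At this end: wide groove for the handle, 22 mm wide, floor at z 30, y 50 to 83. The gauge lies level along the case's y.
- cover (a joint): The flat wooden cover (60 mm in x, 180 in y, 5 thick, underside at z 53 mm) slides along the case's +x: 0 = fully shut over the bed, 0.10 m = fully open, beside the bed. About 1 N of friction; it stays where left. Starts shut or up to 25 mm open.
- cover_grip (a point): On the cover's upright bar, by which it is slid, over the cover's middle, 76 mm above the worktop. The bar is 12 mm thick (case x), 44 mm long (case y) and stands from z 58 to 88 mm.
- vial: bystander: small round vial with a white cap, 20 mm across, 76 mm tall; origin at the centre of its underside
- jar: bystander: low open glass jar, 56 mm across, 42 mm tall; origin at the centre of its underside
- orange_bottle: bystander: small orange sample bottle with a ridged cap, 36 mm across, 75 mm tall; origin at the centre of its underside
There are look-alikes about, which are no part of the job. Leave any turquoise look-alike of the short_gauge alone.

How it is judged:
By the outcome, as a careful person would: the job done as asked, in the order asked, and still so for the second after the job is handed in, with the robot touching nothing.
It also fails if it takes over 61 s, if anything falls off the work surface, if the arm or the gripper's body presses on something with over 40 N, if the wrist force passes 120 N, or if a joint passes its speed limit or range.

## Robot

A 7-joint arm with a two-finger parallel gripper is mounted at the origin on a cart in front of the work surface, level with it; the furniture and walls round the work are solid. World frame = base frame: x ahead of the robot, y to its left, z up, the work surface at z = 0. Lengths are in mm, angles in rad, forces in N, time in s.
With the tool pointing down it reaches from about 350 to 900 mm from the base axis. Payload 7.2 kg.
Tool frame: the origin (TCP) lies at the centre of the arm's flange, where the gripper is bolted on; the fingertips stand 173 mm ahead of it and the grasp point (between the pads) lies 155 mm ahead of it (r.finger_overhang is the distance from the TCP to the fingertips, in mm); x points along the fingers, z is the direction in which the jaws open and shut, and the axes are right-handed (so a half turn about x gives the same grasp; the last joint's range is limited). The gripper opens to 85 mm and grips with 20 to 120 N. Pads are 22 mm wide; open, the fingers measure 114 mm over their backs; the gripper's body (76 mm by 85 mm) begins 54 mm behind the grasp point. The pads swing forward as they close: fully open they stand 13 mm farther back than shut.
Start: joints at [1.092, 0.411, -0.013, 1.596, 0.006, 1.134, -0.082], TCP at [249.576, -573.005, 404.697] pointing down, gripper open.
Joint ranges: [-2.95, 2.95], [-0.29, 1.99], [-1.47, 1.44], [0.14, 2.54], [-1.03, 4.17], [0.13, 1.85], [-2.86, 2.86]. Speed limits (rad/s): [2.39, 2.39, 3.01, 3.01, 3.14, 3.14, 3.14].

## Interface

Orientations are given as [roll, pitch, yaw] about the fixed x, y, z axes, in that order (R = Rz(yaw) Ry(pitch) Rx(roll)).
In Python, from workcell import r gives the robot as it stands.
- The arm moves only by the tool drive_tool, never from a script. Its argument "increments" is one flat list of numbers, 4 for each row, row after row: the shift along the world's x, y, z scaled (see below), then the turn about the world's z scaled (see below). A call has 1 to 10 rows; each row shifts and turns the commanded pose from where the row before left it; what a row does not reach is not made up. The controller multiplies each number of a shift by 4 cm and each number of a turn by 45 degrees. A row lasts 1/12 s, in which the tool goes at most 41.7 mm and 7.16 degrees, less where a joint would pass 70% of its speed; a pose out of reach is approached as far as the arm can. A call with a number of a shift or a turn outside -1 to 1 is refused whole. A call with a gripper value outside its range is refused whole. "hand" is the opening, from -1 (shut) to 1 (fully open), set as the call begins (left out, the last holds). The fingers move at their own pace and stop on an object; "squeeze" is the grip in N (left out, the last holds). Time passes only in rows, so rows that do not move let the fingers close. It gives the time, the measured TCP pose, the force and the opening at its end, in the units of the state.
- r.state(): the state, without advancing time (a new reading comes with each control period).
- r.capture(name): name is "side" or "top" or "wrist"; returns a dict with "pixels" (384x512x3 uint8, red, green, blue), "vertical_fov" (degrees; the focal length in pixels is half the picture's height over the tangent of half this angle, whatever the lens; pixels are square), "cx", "cy" (the principal point, pixels), "D" ([k1, k2, p1, p2, k3] as OpenCV has them; the pictures are not rectified), "T" (4x4, takes a point from camera to world coordinates). Camera axes: x right, y up, looking along -z (the intrinsics and any distortion apply to the point x, -y, -z); pixel columns grow to the right and rows downward; lengths in mm; the calibration is good to about 2 mm. A picture is of the moment at which its call begins. There is no depth.
- r.sign_off(): hands the job in, once; it reports no verdict.
The state is a dict: "clock": time; "joints": joint angles; "joint_velocities": joint speeds; "joint_torque": joint torques, N m; "position": TCP position; "ee_rot": TCP orientation; "force": force on the tool from outside, world axes, zero at the start; "ft_torque": the same for the moment, N m; "gripper_width": finger opening in mm.
Only numpy, scipy, OpenCV 4.12 (cv2) and the standard library are available. Lean on these libraries where they do the work, as an engineer would, in place of code of your own. Each camera call takes 0.05 s, during which the arm holds its last target.

## Working session

There is one attempt and no reset: what is moved stays moved. The work goes in short steps, Python scripts to look and compute and a tool call to move; the robot and the scene stay as the last step left them, time stands still between calls to the robot, and variables do not carry over. Pictures are saved under pics/ and viewed, and the job is handed in when it is done.

Besides the shell and the picture viewer there is one more tool, called after "Emit:" as a command line: name --argument value ..., lists and objects as JSON in quotes. drive_tool: Moves the arm, as the interface text tells. Its arguments: {"type":"object","properties":{"increments":{"type":"array"},"hand":{"type":"number"},"squeeze":{"type":"number"}},"required":["increments"]}

```bash
ls; mkdir -p pics; cat > h.py <<'E'
import numpy as np, cv2
from workcell import r
def cap(n,f):
    c=r.capture(n); cv2.imwrite(f'pics/{f}.png',c['pixels'][:,:,::-1]); 
    np.save(f'pics/{f}.npy',{k:v for k,v in c.items()},allow_pickle=True); return c
def load(f): return np.load(f'pics/{f}.npy',allow_pickle=True).item()
def K(c):
    f=192/np.tan(np.radians(c['vertical_fov'])/2); return np.array([[f,0,c['cx']],[0,f,c['cy']],[0,0,1.]])
def ray(c,u,v):
    p=cv2.undistortPoints(np.array([[[u,v]]],float),K(c),np.array(c['D'],float))[0,0]
    T=np.array(c['T']); d=T[:3,:3]@np.array([p[0],-p[1],-1]); return T[:3,3],d/np.linalg.norm(d)
def onz(c,u,v,z):
    o,d=ray(c,u,v); return o+d*(z-o[2])/d[2]
def tri(*l):
    A=np.zeros((3,3));b=np.zeros(3)
    for c,u,v in l:
        o,d=ray(c,u,v);M=np.eye(3)-np.outer(d,d);A+=M;b+=M@o
    x=np.linalg.solve(A,b); return x,[np.linalg.norm((np.eye(3)-np.outer(ray(*q)[1],ray(*q)[1]))@(x-ray(*q)[0])) for q in l]
def proj(c,P):
    T=np.array(c['T']);P=np.atleast_2d(np.array(P,float));q=(P-T[:3,3])@T[:3,:3]; q=q*[1,-1,-1]
    return cv2.projectPoints(q,np.zeros(3),np.zeros(3),K(c),np.array(c['D'],float))[0][:,0]
def crop(f,x0,y0,x1,y1,s,o):
    im=cv2.imread(f'pics/{f}.png')[y0:y1,x0:x1]; cv2.imwrite(f'pics/{o}.png',cv2.resize(im,None,fx=s,fy=s,interpolation=cv2.INTER_CUBIC))
E
python3 - <<'E'
from h import *
np.set_printoptions(suppress=True,precision=3)
for n in ['side','top','wrist']:
    c=cap(n,n+'0'); print(n,c['vertical_fov'],c['cx'],c['cy'],c['D'],np.array(c['T']))
print(r.state())
E
```

```text
pics
side 54.64346533202023 260.7109949204386 191.23754239045672 [0.038 0.    0.    0.    0.   ] [[ -0.903   0.157  -0.4    58.963]
 [ -0.429  -0.382   0.819 973.036]
 [ -0.024   0.911   0.412 621.137]
 [  0.      0.      0.      1.   ]]
top 55.641336586624 252.133727591766 192.59990447876922 [-0.006  0.     0.     0.     0.   ] [[  -0.003    0.993   -0.117  459.388]
 [  -1.      -0.004   -0.008  -88.191]
 [  -0.009    0.117    0.993 1147.508]
 [   0.       0.       0.       1.   ]]
wrist 59.836326898846515 254.5008540571251 187.59004640987328 [-0.092  0.     0.     0.     0.   ] [[   0.399    0.877    0.268  316.806]
 [  -0.917    0.382    0.115 -543.121]
 [  -0.002   -0.291    0.957  373.922]
 [   0.       0.       0.       1.   ]]
{'clock': 0.15, 'joints': array([ 1.092,  0.412, -0.013,  1.597,  0.006,  1.134, -0.082]), 'joint_velocities': array([ 0.   , -0.   , -0.   , -0.004,  0.   ,  0.   ,  0.002]), 'joint_torque': array([  0.001, -60.104,   0.683, -29.965,   0.014,   0.008,  -0.   ]), 'position': array([ 249.512, -572.86 ,  404.033]), 'ee_rot': array([-3.095,  1.57 ,  2.028]), 'force': array([-0.167, -0.163,  0.465]), 'ft_torque': array([-0.003, -0.047,  0.016]), 'gripper_width': 85.43162265029805}
```

View pics/side0.png

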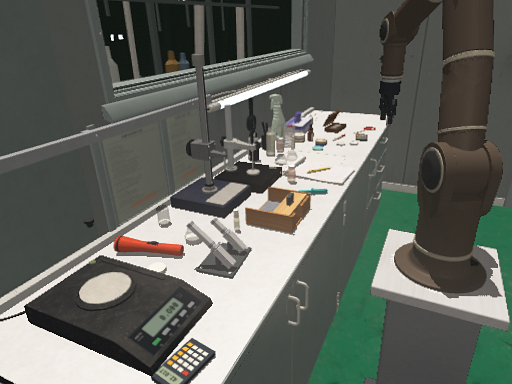

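View pics/top0.png

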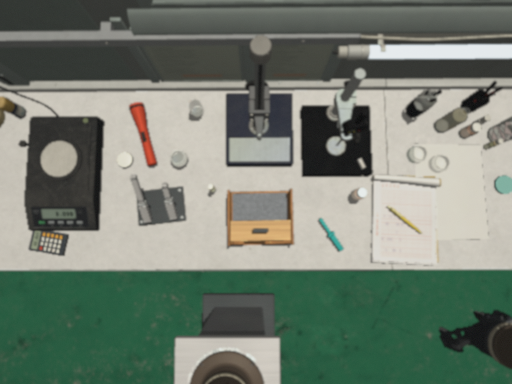

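View pics/wrist0.png

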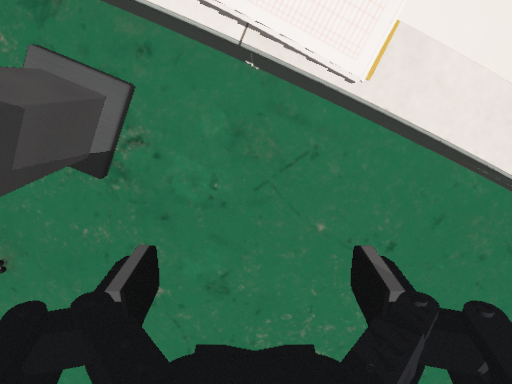

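```bash
python3 - <<'E'
from h import *
crop('top0',100,140,380,260,2.8,'t1')
crop('top0',120,165,300,255,4.4,'t1')
crop('side0',145,175,325,285,4.4,'s1')
E
```

```text
(no output)
```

View pics/t1.png

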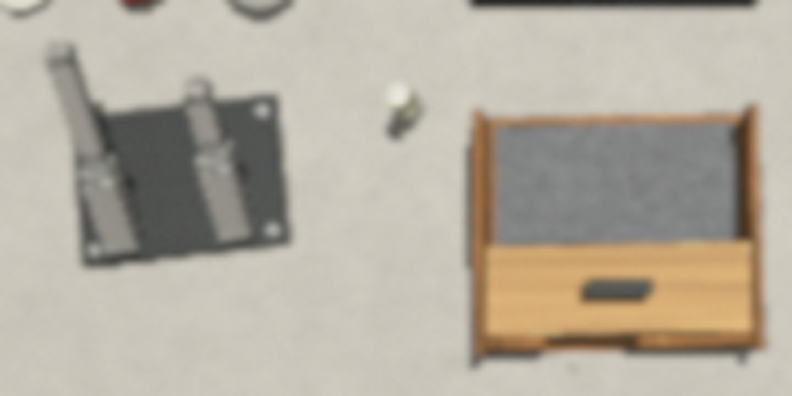

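View pics/s1.png

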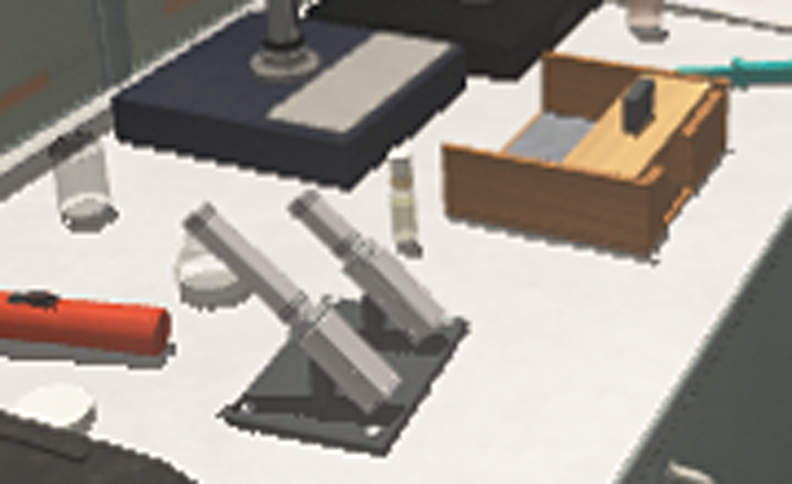

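```bash
python3 - <<'E'
from h import *
from scipy.spatial.transform import Rotation as R
np.set_printoptions(suppress=True,precision=1)
c=load('top0')
t=lambda u,v,z:onz(c,u/4.4+120,v/4.4+165,z)
print('plate',[t(*p,8) for p in [(275,95),(290,240),(85,265)]])
print('case rail top', [t(*p,61) for p in [(477,105),(752,105),(765,345),(478,355)]])
print('bar top',[t(*p,88) for p in [(585,283),(653,283),(647,300),(582,300)]])
print('long end',t(58,52,150),'short end', t(195,88,120),'vial',t(398,95,76))
s=r.state(); m=R.from_euler('xyz',s['ee_rot']).as_matrix(); print(m)
print(onz(c,179,159,40),onz(c,358,195,75))
E
```

```text
plate [array([613.7, 141.6,   8. ]), array([509.5, 128.9,   8. ]), array([492.2, 274.8,   8. ])]
case rail top [array([599. ,  -7.8,  61. ]), array([ 598.2, -195.9,   61. ]), array([ 435.7, -202.1,   61. ]), array([429.6,  -9.2,  61. ])]
bar top [array([477.1, -81.5,  88. ]), array([ 476.9, -126.2,   88. ]), array([ 465.8, -122.2,   88. ]), array([465.9, -79.5,  88. ])]
long end [622.5 251.2 150. ] short end [603.3 171.2 120. ] vial [604.1  44.6  76. ]
[[-0.   0.9  0.4]
 [ 0.   0.4 -0.9]
 [-1.  -0.  -0. ]]
[695.9 147.8  40. ] [ 577.3 -392.7   75. ]
```

Emit:
drive_tool --increments '[0.45,0.8,0,0.1,0.45,0.8,0,0.1,0.45,0.8,0,0.1,0.45,0.8,0,0.1,0.45,0.8,0,0.1,0.45,0.8,0,0.1,0.45,0.8,0,0.1,0.45,0.8,0,0.1,0.45,0.8,0,0.1,0.45,0.8,0,0.1]' --hand 0

```text
clock: 0.98
position: [430.0, -251.3, 404.7]
ee_rot: [-1.144, 1.571, -1.515]
force: [0.9, 0.4, 0.1]
gripper_width: 42.7
```

Emit:
drive_tool --increments '[0.45,0.7,0,0.1,0.45,0.7,0,0.1,0.45,0.7,0,0.1,0.45,0.7,0,0.12,0,0,0,0,0,0,0,0]'

```text
clock: 1.48
position: [502.2, -139.1, 404.4]
ee_rot: [1.845, 1.57, 1.804]
force: [-1.3, -1.0, -0.6]
gripper_width: 42.8
```

```bash
python3 - <<'E'
from h import *
s=r.state(); print(s)
cap('wrist','w1')
E
```

```text
{'clock': 1.4833, 'joints': array([ 0.55619965,  0.27197335, -0.45672394,  1.8225965 ,  0.13395719,
        1.07779782,  0.00950379]), 'joint_velocities': array([ 0.03387618, -0.00959517,  0.05296847,  0.01451446,  0.00846649,
        0.0059664 , -0.00531893]), 'joint_torque': array([ -2.10463621, -46.63403034,  -5.17716095, -29.38015401,
        -0.26032655,  -0.13697604,   0.07779816]), 'position': array([ 502.23864837, -139.12983706,  404.44958393]), 'ee_rot': array([1.84528371, 1.56992105, 1.80438823]), 'force': array([-1.27636229, -0.96813408, -0.64633114]), 'ft_torque': array([-0.05257243, -0.0070126 ,  0.01559876]), 'gripper_width': 42.784613873887345}
```

View pics/w1.png

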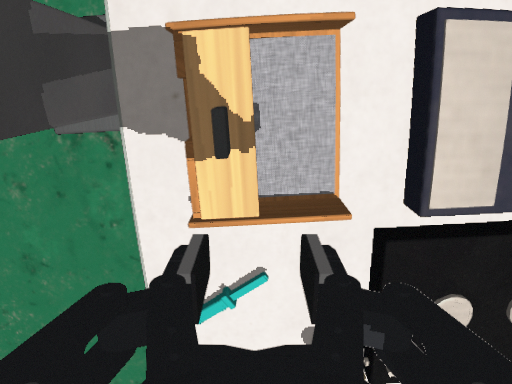

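```bash
python3 - <<'E'
from h import *
crop('w1',160,5,365,235,2.6,'w1c')
E
```

```text
(no output)
```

View pics/w1c.png

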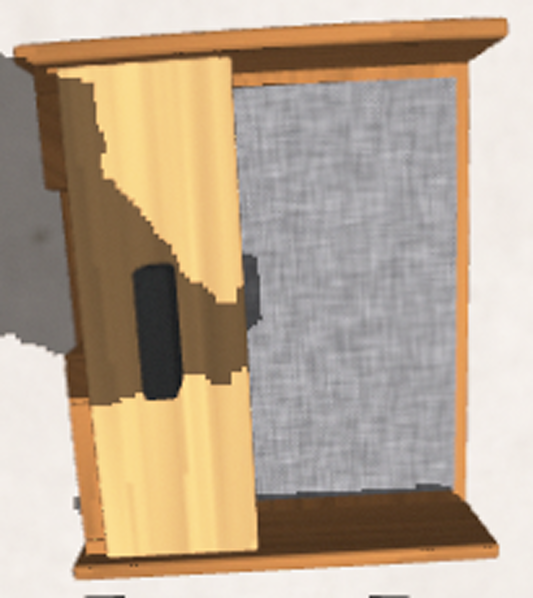

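```bash
python3 - <<'E'
from h import *
from scipy.optimize import least_squares
np.set_printoptions(suppress=True,precision=1)
c=load('w1'); T=np.array(c['T']); print(T)
t=lambda u,v,z:onz(c,(u+.5)/2.6+160-.5,(v+.5)/2.6+5-.5,z)
P=[((14,45),61,(-34,98)),((506,18),61,(134,98)),((497,557),61,(134,-98)),((75,578),61,(-34,-98)),((507,38),61,(134,91)),((497,544),61,(134,-91))]
for p,z,m in P: print(m,t(*p,z))
q=np.array([t(*p,z)[:2] for p,z,m in P]); M=np.array([m for *_,m in P],float)
f=lambda p:((M@np.array([[np.cos(p[2]),np.sin(p[2])],[-np.sin(p[2]),np.cos(p[2])]])+p[:2])-q).ravel()
s=least_squares(f,[460,-100,0]); print(s.x,np.degrees(s.x[2]),s.fun.reshape(-1,2))
print('cover right edge',t(232,58,58),t(257,551,58),'left',t(50,68,58),t(107,556,58))
print('bar top',[t(*p,88) for p in [(135,268),(145,398)]],'right', [t(*p,58) for p in [(178,264),(184,390)]])
E
```

```text
[[  1.    0.    0.  504.5]
 [ -0.    1.    0.3 -64.8]
 [ -0.   -0.3   1.  374.5]
 [  0.    0.    0.    1. ]]
(-34, 98) [428.4  -5.   61. ]
(134, 98) [594.3  -2.8  61. ]
(134, -98) [ 597.3 -197.2   61. ]
(-34, -98) [ 431.3 -199.2   61. ]
(134, 91) [594.7  -9.3  61. ]
(134, -91) [ 597.1 -191.7   61. ]
[ 462.5 -101.9    0. ] 0.7553906588249012 [[-1.2  0.6]
 [ 1.   0.7]
 [ 0.5 -0.9]
 [-1.5 -1.2]
 [ 0.6  0.1]
 [ 0.6  0.6]]
cover right edge [501.6 -12.6  58. ] [ 503.3 -191.8   58. ] left [439.4 -12.6  58. ] [ 444.3 -191.5   58. ]
bar top [array([467.7, -80. ,  88. ]), array([ 467.8, -123. ,   88. ])] right [array([479.3, -80.9,  58. ]), array([ 478.7, -126.7,   58. ])]
```

Emit:
drive_tool --increments '[-0.36,0.46,-0.3,0.035,-0.36,0.46,-0.5,0.035,0,0,-0.7,0,0,0,-0.8,0,0,0,-0.7,0,0,0,-0.6,0,0,0,-0.5,0,0,0,0,0]'

```text
clock: 2.2
position: [470.6, -105.7, 237.3]
ee_rot: [3.045, 1.564, 3.052]
force: [0.2, 0.1, 0.0]
gripper_width: 42.5
```

```bash
python3 - <<'E'
from h import *
s=r.state(); print(s['position'],s['ee_rot'][0]-s['ee_rot'][2],s['force'])
cap('wrist','w2')
E
```

```text
[ 470.64334976 -105.72875513  237.27781407] -0.007050357356370718 [0.2068317  0.0831663  0.04917318]
```

View pics/w2.png

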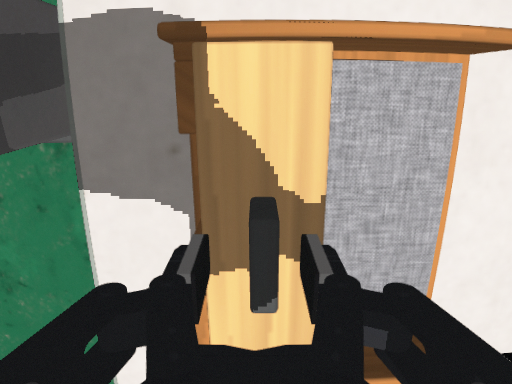

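Emit:
drive_tool --increments '[0,0,0,0,0,0,0,0,0,0,0,0,0,0,0,0]' --hand -1 --squeeze 30

```text
clock: 2.58
position: [473.3, -104.6, 242.2]
ee_rot: [-0.469, 1.568, -0.459]
force: [-1.3, -1.4, 7.3]
gripper_width: 11.2
```

Emit:
drive_tool --increments '[0.1,0,0,0,0.25,0,0,0,0.3,0,0,0,0.3,0,0,0,0.3,0,0,0,0.3,0,0,0,0.3,0,0,0,0.2,0,0,0,0.1,0,0,0]'

```text
clock: 3.33
position: [560.3, -103.6, 242.2]
ee_rot: [0.075, 1.568, 0.086]
force: [-1.6, 2.2, 8.2]
gripper_width: 11.4
```

Emit:
drive_tool --increments '[0.08,0,0,0,0.04,0,0,0,0,0,0,0]'

```text
clock: 3.58
position: [563.7, -103.5, 242.2]
ee_rot: [0.079, 1.57, 0.09]
force: [-4.6, 1.9, 10.1]
gripper_width: 11.4
```

Emit:
drive_tool --increments '[0.05,0,0,0,0.05,0,0,0,0,0,0,0]'

```text
clock: 3.83
position: [565.1, -103.4, 242.1]
ee_rot: [-3.07, 1.564, -3.06]
force: [-18.0, 2.7, 23.8]
gripper_width: 11.1
```

Emit:
drive_tool --increments '[-0.08,0,0,0,0,0,0,0]'

```text
clock: 4.0
position: [563.8, -103.5, 242.2]
ee_rot: [0.628, 1.571, 0.638]
force: [-6.0, 2.0, 10.7]
gripper_width: 11.3
```

Emit:
drive_tool --increments '[0,0,0,0,0,0,0,0,0,0,0,0]' --hand -0.2

```text
clock: 4.25
position: [564.5, -104.4, 241.0]
ee_rot: [-0.387, 1.57, -0.377]
force: [0.9, 1.2, 1.0]
gripper_width: 34.0
```

Emit:
drive_tool --increments '[0,0,0.5,0,0,0,0.8,0,-0.5,-0.2,0.9,0,-0.9,-0.3,0.9,0,-0.9,-0.3,0.5,0,0,0,0,0,0,0,0,0]'

```text
clock: 4.83
position: [479.8, -134.5, 378.2]
ee_rot: [-0.714, 1.567, -0.707]
force: [0.8, 1.0, -0.0]
gripper_width: 34.7
```

```bash
python3 - <<'E'
from h import *
s=r.state(); print(s['position'],s['ee_rot'])
cap('wrist','w3');crop('w3',130,5,385,235,3.1,'w3c')
E
```

```text
[ 479.84817943 -134.5396798   378.23077219] [-0.7139395   1.56722591 -0.70664432]
```

View pics/w3c.png

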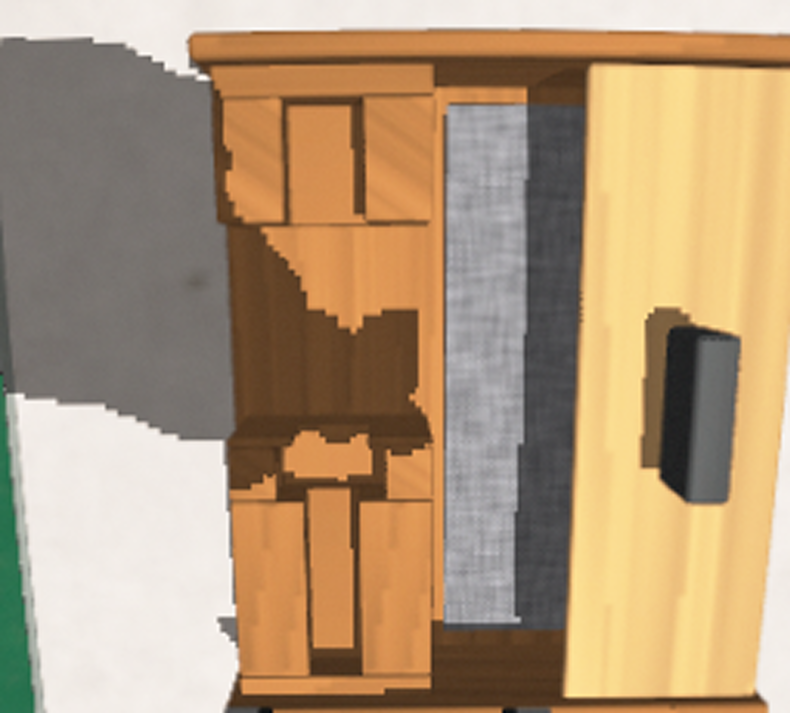

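```bash
python3 - <<'E'
from h import *
np.set_printoptions(suppress=True,precision=1)
c=load('w3')
t=lambda u,v,z:onz(c,(u+.5)/3.1+130-.5,(v+.5)/3.1+5-.5,z)
for n,p in dict(UgL=(283,97),UgL2=(283,221),UgR=(362,97),UgR2=(363,221),BR=(433,97),BR2=(432,221),LgL=(301,497),LgL2=(309,674),LgR=(358,500),LgR2=(361,674),LBR=(432,500),LBR2=(431,688)).items(): print(n,t(*p,50))
print('floor center U',t(323,160,30),'L',t(331,600,33),'end -85',t(333,674,50),'covL',t(587,66,58),t(565,698,58),'bar top',t(690,330,88),t(738,338,88),t(729,503,88),t(690,503,88))
print('rail',t(190,35,61),t(232,700,61))
E
```

```text
UgL [451.1 -19.4  50. ]
UgL2 [450.6 -51.9  50. ]
UgR [472.4 -19.4  50. ]
UgR2 [472.7 -51.8  50. ]
BR [491.5 -19.2  50. ]
BR2 [491.8 -51.7  50. ]
LgL [ 454.5 -130.2   50. ]
LgL2 [ 456.  -186.7   50. ]
LgR [ 471.3 -131.    50. ]
LgR2 [ 472.2 -186.6   50. ]
LBR [ 493.2 -130.8   50. ]
LBR2 [ 494.1 -191.2   50. ]
floor center U [460.7 -34.1  30. ] L [ 462.2 -168.1   33. ] end -85 [ 463.5 -186.6   50. ] covL [531.3 -11.8  58. ] [ 534.9 -190.9   58. ] bar top [554.9 -77.8  88. ] [567.2 -79.5  88. ] [ 569.  -121.9   88. ] [ 558.7 -122.1   88. ]
rail [428.3  -5.5  61. ] [ 433.3 -190.7   61. ]
```

Emit:
drive_tool --increments '[0.05,0.7,0.05,-0.154,0.05,0.7,0.05,-0.154,0.05,0.7,0.05,-0.154,0.05,0.7,0.05,-0.154,0.05,0.7,0.05,-0.154,0.05,0.7,0.05,-0.154,0.05,0.7,0.05,-0.154,0.05,0.7,0.05,-0.154,0.05,0.7,0.05,-0.154,0.05,0.7,0.05,-0.154]'

```text
clock: 5.72
position: [501.2, 149.1, 395.4]
ee_rot: [-2.124, 1.569, 2.956]
force: [1.7, 0.6, -0.3]
gripper_width: 34.1
```

Emit:
drive_tool --increments '[0,0.7,0,-0.154,0,0.7,0,-0.154,0,0,0,0,0,0,0,0,0,0,0,0]'

```text
clock: 6.13
position: [501.1, 203.1, 395.4]
ee_rot: [-1.359, 1.569, -2.797]
force: [-0.4, -0.4, 0.8]
gripper_width: 34.1
```

```bash
python3 - <<'E'
from h import *
s=r.state(); print(s['position'],s['ee_rot'],s['joints'])
cap('wrist','w4')
E
```

```text
[501.06595261 203.07030984 395.35644437] [-1.35900976  1.56888216 -2.79723353] [-0.14058707  0.30981334 -0.41403448  1.79122994  0.13976707  1.07129712
 -2.04269172]
```

View pics/w4.png

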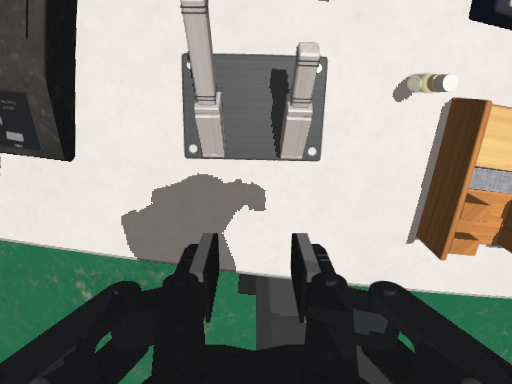

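```bash
python3 - <<'E'
from h import *
crop('w4',170,0,340,170,3.5,'w4c')
E
```

```text
(no output)
```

View pics/w4c.png

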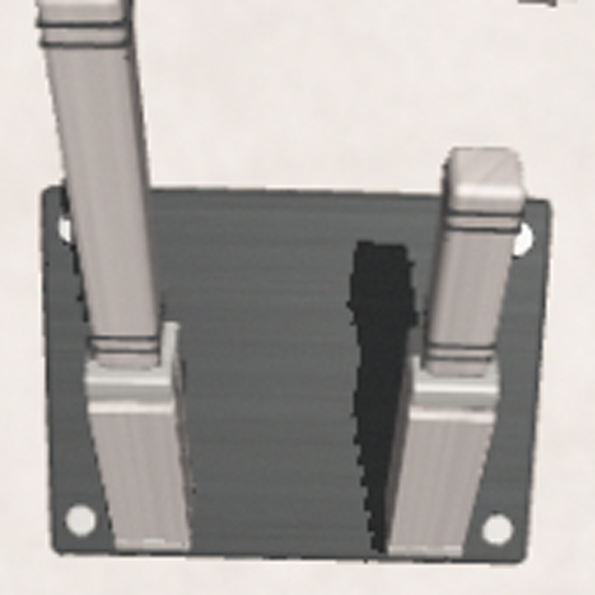

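```bash
python3 - <<'E'
from h import *
from scipy.optimize import least_squares
np.set_printoptions(suppress=True,precision=1)
c=load('w4')
uv=lambda u,v:((u+.5)/3.5+170-.5,(v+.5)/3.5-.5)
t=lambda u,v,z:onz(c,*uv(u,v),z)
P=[((40,187),(55,75)),((552,200),(55,-75)),((525,563),(-55,-75)),((50,553),(-55,75))]
q=np.array([t(*p,8)[:2] for p,m in P]); M=np.array([m for _,m in P],float)
rot=lambda a:np.array([[np.cos(a),np.sin(a)],[-np.sin(a),np.cos(a)]])
s=least_squares(lambda p:(M@rot(p[2])+p[:2]-q).ravel(),[555,200,.1]); print(s.x,np.degrees(s.x[2]),s.fun.reshape(-1,2)); p=s.x
W=lambda x,y,z:np.r_[np.array([x,y])@rot(p[2])+p[:2],z]
for th in (45,48):
  d=np.array([np.sin(np.radians(th)),np.cos(np.radians(th))])
  pts=[]
  for yl in (40,-40):
    for L,h in ((55,0),(63,0),(100,0),(150,0)):
      # mouth at length 55
      for sy in (8,-8):
        x=4+(L-55)*d[0]-8*d[1]; z=63+(L-55)*d[1]+8*d[0]   # upper face
        pts.append(W(x,yl+sy,z))
  pr=proj(c,pts); print(th,((pr-[170,0])*3.5).reshape(2,-1,4))
for th in (45,47,48):
  a=np.radians(th); print('grasp103',W(4+48*np.sin(a),40,63+48*np.cos(a)))
E
```

```text
[551.2 211.5   0.1] 6.2336540789394554 [[ 0.7  0.8]
 [ 1.  -0.5]
 [-0.9 -0.8]
 [-0.7  0.5]]
45 [[[ 97.7 398.1 161.4 399.2]
  [ 93.5 376.5 158.7 377.7]
  [ 71.4 262.3 144.6 263.3]
  [ 32.5  57.4 119.7  57.9]]

 [[417.1 405.3 480.7 407.1]
  [420.6 383.9 485.6 385.9]
  [438.8 270.5 511.9 273. ]
  [471.3  66.6 558.3  70.5]]]
48 [[[ 97.5 396.9 161.3 398.1]
  [ 93.5 374.1 158.7 375.2]
  [ 72.4 253.4 145.4 254.4]
  [ 36.   39.7 122.3  40.2]]

 [[417.3 404.1 480.9 406. ]
  [420.7 381.4 485.8 383.4]
  [438.5 261.5 511.3 264. ]
  [469.7  48.8 555.7  52.7]]]
grasp103 [584.5 255.3  96.9]
grasp103 [585.7 255.5  95.7]
grasp103 [586.3 255.5  95.1]
```

Emit:
drive_tool --increments '[0.5,0.3,0,-0.03,0.6,0.4,-0.3,0,0.6,0.35,-0.6,0,0.4,0.25,-0.7,0,0,0,-0.6,0,0,0,-0.2,0,0,0,0,0,0,0,0,0]'

```text
clock: 6.85
position: [585.0, 253.7, 300.9]
ee_rot: [-0.868, 1.57, -2.333]
force: [0.5, 0.7, 0.2]
gripper_width: 34.3
```

```bash
python3 - <<'E'
from h import *
s=r.state(); print(s['position'],s['ee_rot'],s['joints'])
cap('wrist','w5'); cap('side','s5');crop('s5',145,165,325,285,4.4,'s5c')
E
```

```text
[585.00332397 253.72580953 300.94157746] [-0.86772931  1.57017371 -2.3331228 ] [-0.22773463  0.56112907 -0.36782502  1.64965797  0.23349842  0.97496891
 -2.14131321]
```

View pics/w5.png

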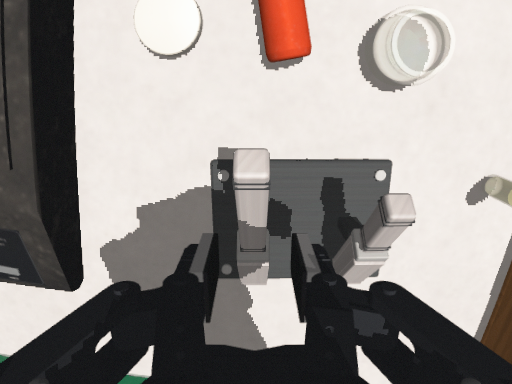

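View pics/s5c.png

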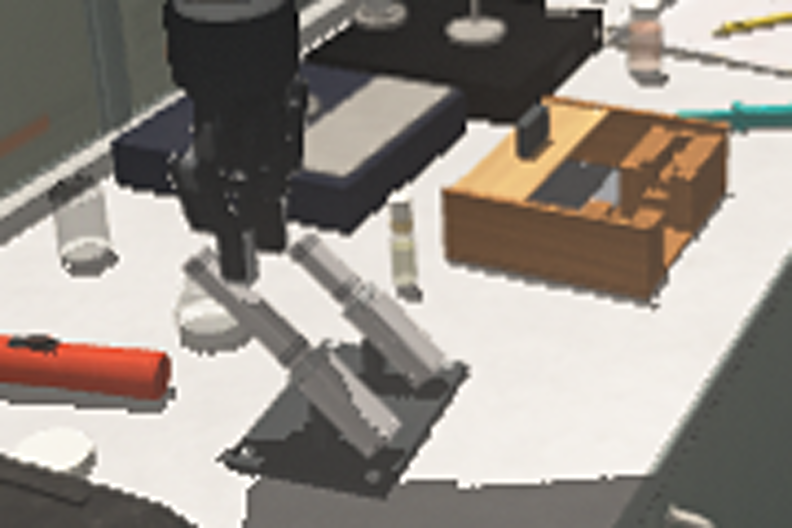

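Emit:
drive_tool --increments '[0,0,-0.5,0,0,0,-0.5,0,0,0,-0.22,0,0,0,0,0,0,0,0,0]'

```text
clock: 7.37
position: [585.1, 254.7, 252.9]
ee_rot: [1.806, 1.57, 0.341]
force: [-0.4, 0.3, 0.6]
gripper_width: 34.0
```

```bash
python3 - <<'E'
from h import *
s=r.state(); print(s['position'],s['ee_rot'],s['force'])
cap('wrist','w6'); cap('side','s6');crop('s6',145,165,325,285,4.4,'s6c')
E
```

```text
[585.05969292 254.67728423 252.85027051] [1.80607527 1.56993348 0.34133628] [-0.4257841   0.30022518  0.61275563]
```

View pics/w6.png

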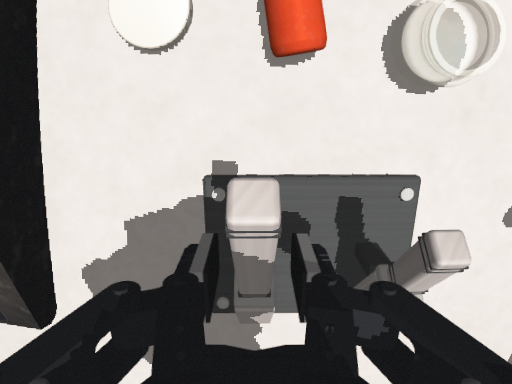

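View pics/s6c.png

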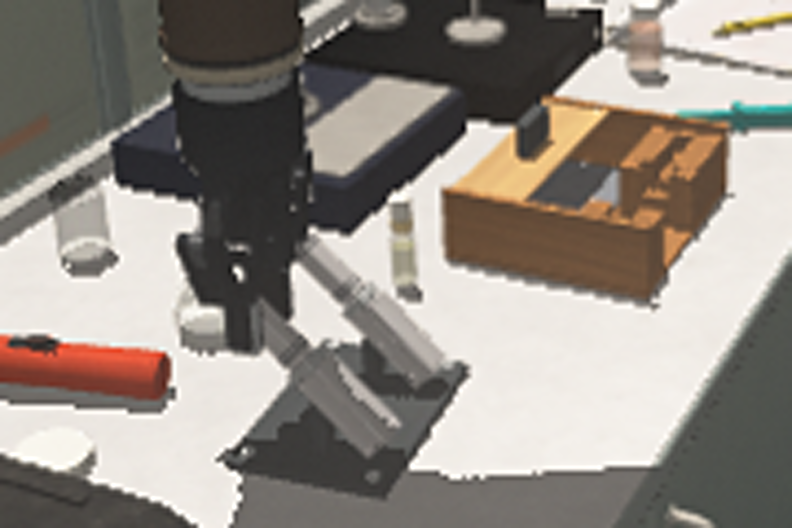

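Emit:
drive_tool --increments '[0,0,0,0,0,0,0,0,0,0,0,0,0,0,0,0]' --hand -1 --squeeze 45

```text
clock: 7.8
position: [585.3, 254.9, 253.0]
ee_rot: [1.832, 1.569, 0.367]
force: [-0.6, -0.3, 5.8]
gripper_width: 15.1
```

```bash
python3 - <<'E'
from h import *
np.set_printoptions(suppress=True,precision=1)
s=r.state(); print(s['position'],s['ee_rot'],s['force'])
cap('wrist','w7')
c=load('w6')
# end-face top edge etc: predicted corners of handle end for tilt
p=np.array([551.2,211.5,np.radians(6.23)])
rot=lambda a:np.array([[np.cos(a),np.sin(a)],[-np.sin(a),np.cos(a)]])
for th in (43,45,47,49):
  a=np.radians(th);d=np.array([np.sin(a),np.cos(a)]);n=np.array([-d[1],d[0]])
  pts=[]
  for h in (8,-8):
   for y in (8,-8):
    x,z=np.array([4,63])+(158-55)*d+h*n
    pts.append(np.r_[np.array([x,40+y])@rot(p[2])+p[:2],z])
  print(th,proj(c,pts).ravel())
E
```

```text
[585.3 254.9 253. ] [1.8 1.6 0.4] [-0.6 -0.3  5.8]
43 [221.8 257.7 281.9 257.6 224.  202.6 279.9 202.5]
45 [222.2 244.4 281.5 244.3 224.5 191.8 279.4 191.6]
47 [222.7 231.6 281.1 231.5 225.1 181.6 278.9 181.5]
49 [223.2 219.3 280.6 219.2 225.7 172.1 278.3 171.9]
```

View pics/w7.png

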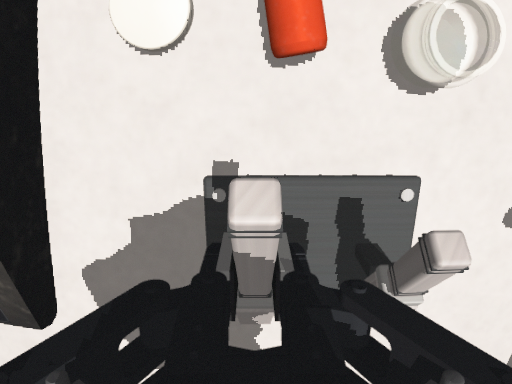

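Emit:
drive_tool --increments '[0.1,0.011,0.1,0,0.15,0.016,0.15,0,0.2,0.022,0.2,0,0,0,0,0]'

```text
clock: 8.18
position: [604.9, 256.6, 271.5]
ee_rot: [1.824, 1.567, 0.358]
force: [0.4, -0.4, -0.7]
gripper_width: 15.3
```

Emit:
drive_tool --increments '[0.2,0.022,0.2,0,0.25,0.027,0.25,0,0.25,0.027,0.25,0,0.2,0.022,0.2,0,0,0,0,0]'

```text
clock: 8.6
position: [640.5, 260.4, 307.3]
ee_rot: [1.831, 1.568, 0.365]
force: [0.2, -0.2, -1.2]
gripper_width: 14.8
```

```bash
python3 - <<'E'
from h import *
np.set_printoptions(suppress=True,precision=3)
s=r.state(); print(s['position'],s['ee_rot'],s['force'])
cap('wrist','w8'); cap('side','s8');crop('s8',145,135,325,285,4,'s8c')
E
```

```text
[640.523 260.426 307.272] [1.831 1.568 0.365] [ 0.18  -0.229 -1.156]
```

View pics/w8.png

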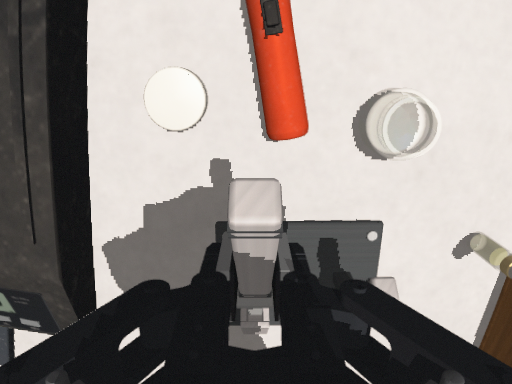

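View pics/s8c.png

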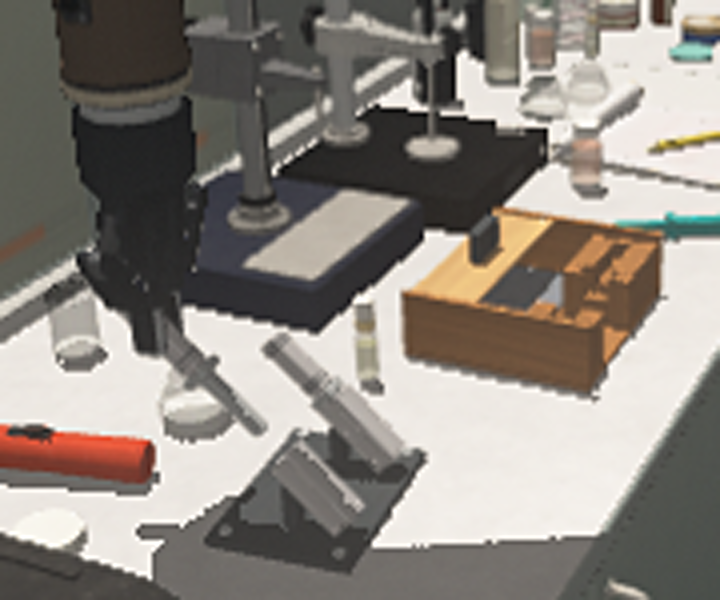

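Emit:
drive_tool --increments '[-0.3,0,0.7,0,-0.3,0,0.8,0,-0.4,-0.7,0.1,0.145,-0.4,-0.7,0,0.145,-0.4,-0.7,0,0.145,-0.4,-0.7,0,0.145,-0.4,-0.7,0,0.145,-0.4,-0.7,0,0.145,-0.4,-0.7,0,0.145,-0.4,-0.7,0,0.145]'

```text
clock: 9.53
position: [484.9, 35.4, 368.8]
ee_rot: [-2.275, 1.569, -2.823]
force: [-0.1, -0.9, -1.0]
gripper_width: 15.1
```

Emit:
drive_tool --increments '[-0.12,-0.7,0,0.145,-0.12,-0.7,0,0.145,-0.12,-0.7,0,0.145,-0.12,-0.7,0,0.145,-0.12,-0.7,0,0.145,0,-0.1,0,0,0,0,0,0,0,0,0,0]'

```text
clock: 10.2
position: [462.4, -107.0, 369.3]
ee_rot: [2.477, 1.57, 2.491]
force: [0.1, 0.3, -1.6]
gripper_width: 15.4
```

```bash
python3 - <<'E'
from h import *
np.set_printoptions(suppress=True,precision=3)
s=r.state(); print(s['position'],s['ee_rot'],s['ee_rot'][0]-s['ee_rot'][2],s['force'],s['joints'])
cap('wrist','w9'); cap('side','s9');crop('s9',200,125,360,245,5,'s9c')
E
```

```text
[ 462.364 -106.967  369.265] [2.477 1.57  2.491] -0.01354653500196612 [ 0.143  0.324 -1.583] [ 0.641  0.249 -0.598  1.961  0.167  0.98  -0.023]
```

View pics/w9.png

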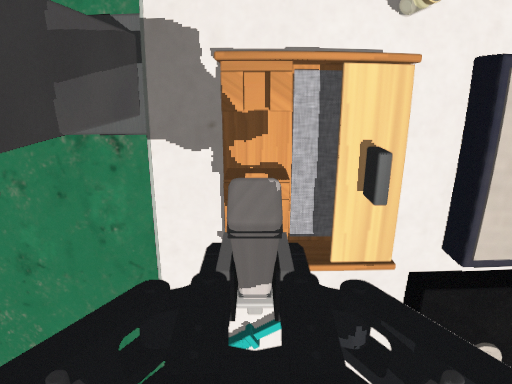

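View pics/s9c.png

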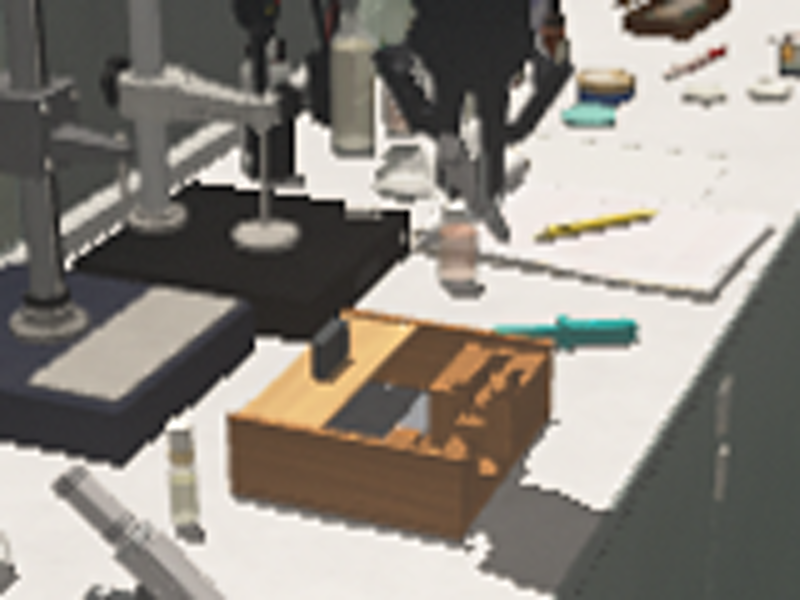

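```bash
python3 - <<'E'
from h import *
np.set_printoptions(suppress=True,precision=1)
crop('w9',190,150,330,320,4,'w9c')
c=load('w9')
print([onz(c,u,v,z) for u,v,z in [(229,185,243),(281,185,243),(229.5,234,255),(281.5,234,255)]])
# groove
d=load('w3')
g=[(450.8,-35,50),(472.6,-35,50)]
print(proj(c,[(450.9,-35,50),(472.5,-35,50),(451,-20,50)]))
E
```

```text
[array([453.2, -61.1, 243. ]), array([468.8, -60.9, 243. ]), array([454.1, -71.7, 255. ]), array([468.5, -71.5, 255. ])]
[[243.2  89.9]
 [268.9  90.3]
 [243.4  71.4]]
```

View pics/w9c.png

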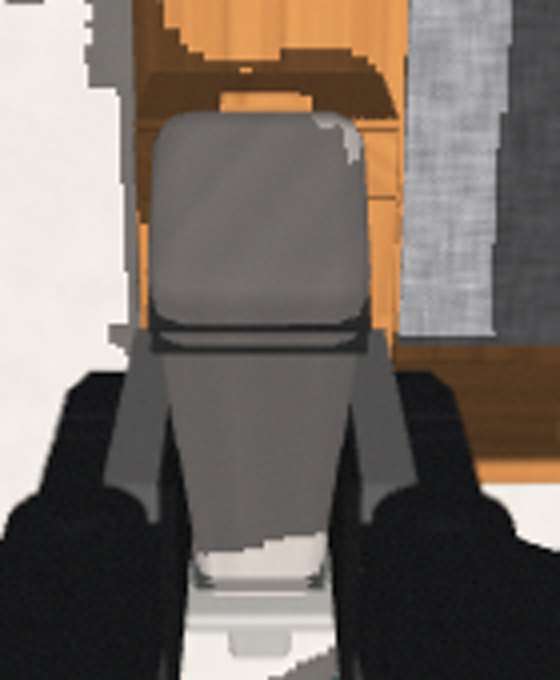

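Emit:
drive_tool --increments '[0.028,0.1,-0.4,0,0,0,-0.6,0,0,0,-0.6,0,0,0,-0.5,0,0,0,-0.3,0,0,0,0,0,0,0,0,0]'

```text
clock: 10.88
position: [464.1, -102.2, 273.5]
ee_rot: [2.465, 1.569, 2.483]
force: [0.5, -0.8, -0.8]
gripper_width: 15.3
```

```bash
python3 - <<'E'
from h import *
np.set_printoptions(suppress=True,precision=3)
s=r.state(); print(s['position'],s['ee_rot'],s['ee_rot'][0]-s['ee_rot'][2],s['force'])
cap('wrist','w10'); cap('side','s10');crop('s10',220,155,340,245,6,'s10c')
E
```

```text
[ 464.087 -102.166  273.524] [2.465 1.569 2.483] -0.017585476966839764 [ 0.548 -0.84  -0.779]
```

View pics/w10.png

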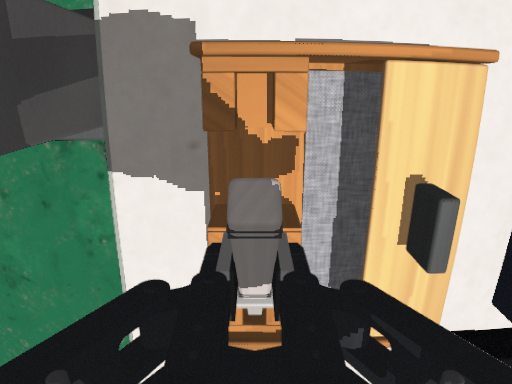

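View pics/s10c.png

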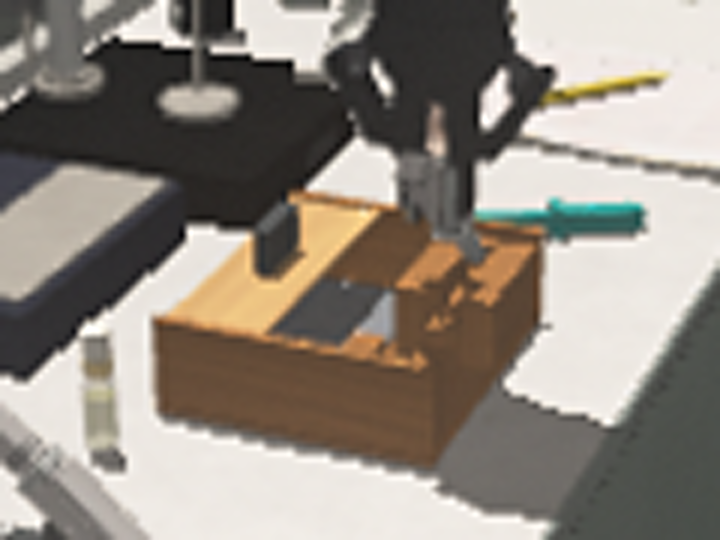

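Emit:
drive_tool --increments '[0,0,-0.12,0,0,0,-0.06,0,0,0,-0.04,0,0,0,0,0]' --squeeze 20

```text
clock: 11.32
position: [463.9, -103.6, 264.8]
ee_rot: [-2.583, 1.571, -2.567]
force: [0.2, 0.6, -0.9]
gripper_width: 15.4
```

Emit:
drive_tool --increments '[0,0,-0.06,0,0,0,-0.04,0,0,0,0,0]'

```text
clock: 11.57
position: [464.4, -103.0, 261.4]
ee_rot: [0.049, 1.57, 0.065]
force: [-0.9, 2.2, 6.2]
gripper_width: 15.1
```

Emit:
drive_tool --increments '[0,0.07,-0.05,0,0,0.07,-0.05,0,0,0.07,-0.09,0,0,0.07,-0.09,0,0,0,0,0]'

```text
clock: 11.98
position: [464.1, -91.7, 249.3]
ee_rot: [0.698, 1.57, 0.714]
force: [0.8, -0.1, 4.8]
gripper_width: 15.3
```

```bash
python3 - <<'E'
from h import *
np.set_printoptions(suppress=True,precision=3)
s=r.state(); print(s['position'],s['ee_rot'],s['ee_rot'][0]-s['ee_rot'][2],s['force'])
cap('wrist','w11'); 
E
```

```text
[464.122 -91.682 249.314] [0.698 1.57  0.714] -0.016787444375051086 [ 0.827 -0.078  4.804]
```

View pics/w11.png

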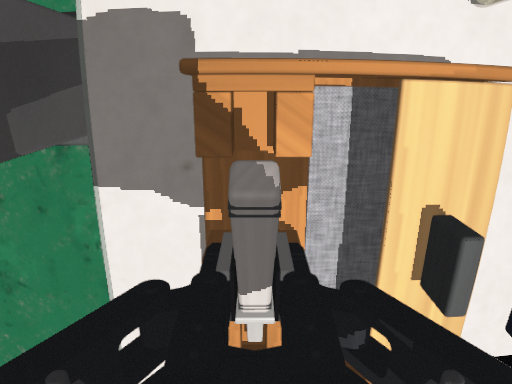

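Emit:
drive_tool --increments '[0,0.05,-0.09,0,0,0.05,-0.09,0,0,0.045,-0.09,0,0,0.045,-0.1,0,0,0,0,0]'

```text
clock: 12.45
position: [464.1, -83.8, 234.6]
ee_rot: [1.525, 1.57, 1.542]
force: [0.9, 3.3, 3.8]
gripper_width: 15.3
```

Emit:
drive_tool --increments '[0,0.035,-0.1,0,0,0.03,-0.1,0,0,0.03,-0.1,0,0,0.03,-0.1,0,0,0,0,0]'

```text
clock: 12.87
position: [464.0, -79.4, 218.4]
ee_rot: [2.33, 1.57, 2.346]
force: [0.8, 2.4, 3.9]
gripper_width: 15.1
```

```bash
python3 - <<'E'
from h import *
np.set_printoptions(suppress=True,precision=3)
s=r.state(); print(s['position'],s['ee_rot'],s['ee_rot'][0]-s['ee_rot'][2],s['force'])
cap('wrist','w12'); cap('side','s12');crop('s12',220,155,340,245,6,'s12c')
E
```

```text
[463.958 -79.443 218.377] [2.33  1.57  2.346] -0.016280765705119826 [0.828 2.445 3.862]
```

View pics/w12.png

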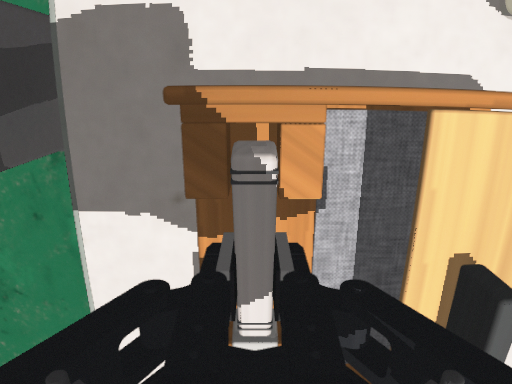

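View pics/s12c.png

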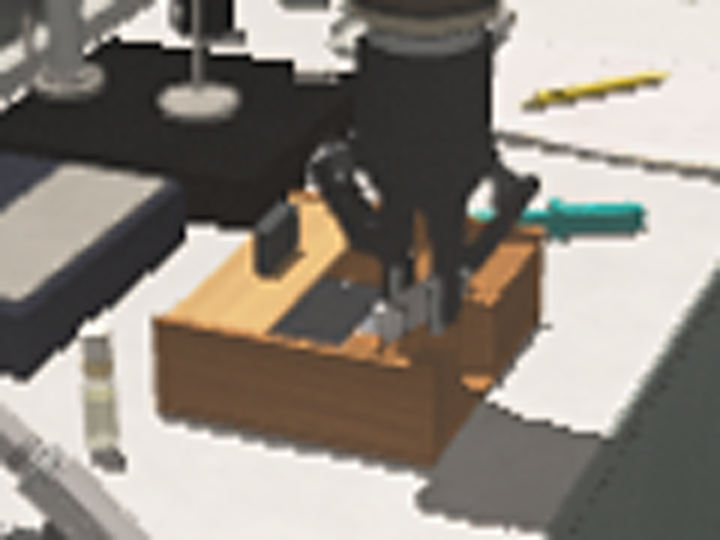

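Emit:
drive_tool --increments '[0,0.015,-0.09,0,0,0.015,-0.09,0,0,0.01,-0.09,0,0,0.005,-0.09,0,0,0,-0.08,0,0,0,0,0]'

```text
clock: 13.47
position: [463.8, -77.9, 200.6]
ee_rot: [2.903, 1.57, 2.919]
force: [0.9, 2.1, 1.9]
gripper_width: 15.2
```

```bash
python3 - <<'E'
from h import *
np.set_printoptions(suppress=True,precision=3)
s=r.state(); print(s['position'],s['ee_rot'],s['ee_rot'][0]-s['ee_rot'][2],s['force'])
cap('wrist','w13'); crop('w13',150,70,350,360,2,'w13c')
E
```

```text
[463.786 -77.891 200.595] [2.903 1.57  2.919] -0.01595558003286346 [0.885 2.135 1.867]
```

View pics/w13c.png

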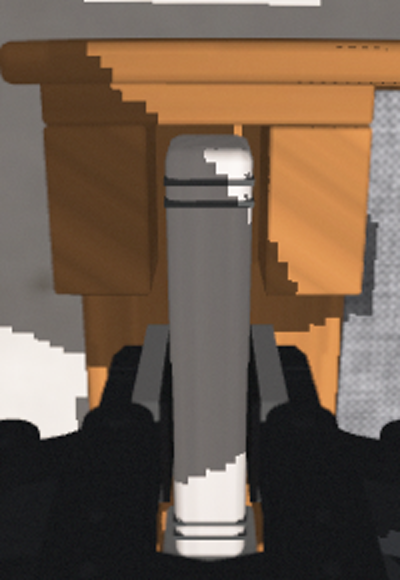

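Emit:
drive_tool --increments '[0,0,-0.05,0,0,0,-0.05,0,0,0,-0.03,0,0,0,0,0]'

```text
clock: 13.85
position: [464.0, -77.9, 196.1]
ee_rot: [-2.377, 1.571, -2.361]
force: [0.0, 1.5, 3.9]
gripper_width: 15.2
```

Emit:
drive_tool --increments '[0,0,-0.03,0,0,0,-0.02,0,0,0,0,0]'

```text
clock: 14.1
position: [464.0, -77.7, 195.8]
ee_rot: [-1.419, 1.569, -1.403]
force: [-8.1, 2.4, 30.8]
gripper_width: 15.4
```

Emit:
drive_tool --increments '[0,0,0.03,0,0,0,0,0]'

```text
clock: 14.27
position: [464.0, -77.9, 195.9]
ee_rot: [-0.667, 1.57, -0.651]
force: [-2.8, 1.7, 15.4]
gripper_width: 15.1
```

```bash
python3 - <<'E'
from h import *
np.set_printoptions(suppress=True,precision=3)
s=r.state(); print(s['position'],s['force'])
cap('wrist','w14'); crop('w14',150,70,350,360,2,'w14c')
cap('side','s14');crop('s14',230,165,330,240,7,'s14c')
E
```

```text
[464.006 -77.946 195.874] [-2.848  1.67  15.401]
```

View pics/w14c.png

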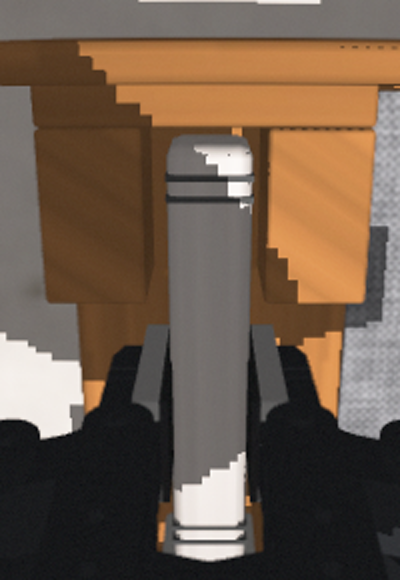

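View pics/s14c.png

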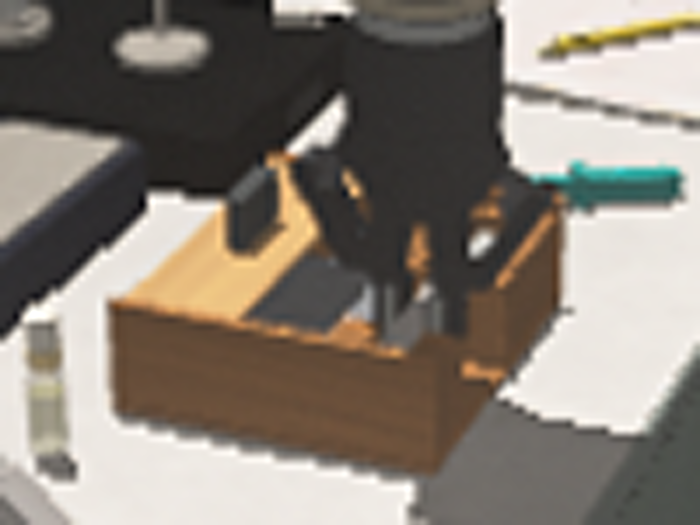

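```bash
python3 - <<'E'
from h import *
np.set_printoptions(suppress=True,precision=1)
c=load('w14')
a=np.radians(.85)
def W(x,y,z): return [463.3+x*np.cos(a)-y*np.sin(a),-101.9+x*np.sin(a)+y*np.cos(a),z]
for dz in (0,3,6):
  print(dz,((proj(c,[W(-8,78,46+dz),W(8,78,46+dz),W(-8,30,46+dz*.7),W(8,30,46+dz*.7),W(-11,50,50),W(11,50,50),W(-11,83,50),W(11,83,50)])-[150,70])*2).round().tolist())
E
```

```text
0 [[163.0, 149.0], [251.0, 149.0], [168.0, 385.0], [247.0, 385.0], [149.0, 301.0], [266.0, 301.0], [144.0, 125.0], [271.0, 125.0]]
3 [[162.0, 152.0], [253.0, 152.0], [167.0, 390.0], [247.0, 390.0], [149.0, 301.0], [266.0, 301.0], [144.0, 125.0], [271.0, 125.0]]
6 [[161.0, 155.0], [254.0, 155.0], [167.0, 396.0], [248.0, 396.0], [149.0, 301.0], [266.0, 301.0], [144.0, 125.0], [271.0, 125.0]]
```

Emit:
drive_tool --increments '[0,0,0.02,0,0,-0.03,0,0,0,-0.025,0,0,0,0,0,0]'

```text
clock: 14.7
position: [464.0, -80.4, 196.0]
ee_rot: [-2.463, 1.571, -2.448]
force: [0.3, 0.2, 3.8]
gripper_width: 15.1
```

Emit:
drive_tool --increments '[0,0,0,0,0,0,0,0,0,0,0,0]' --hand -0.3

```text
clock: 14.95
position: [463.8, -80.3, 195.9]
ee_rot: [3.128, 1.57, -3.14]
force: [0.1, 0.4, -1.4]
gripper_width: 29.4
```

```bash
python3 - <<'E'
from h import *
np.set_printoptions(suppress=True,precision=3)
s=r.state(); print(s['position'],s['force'],s['gripper_width'])
cap('wrist','w15'); crop('w15',150,70,350,360,2,'w15c')
E
```

```text
[463.787 -80.31  195.87 ] [ 0.123  0.376 -1.417] 29.419888620512516
```

View pics/w15c.png

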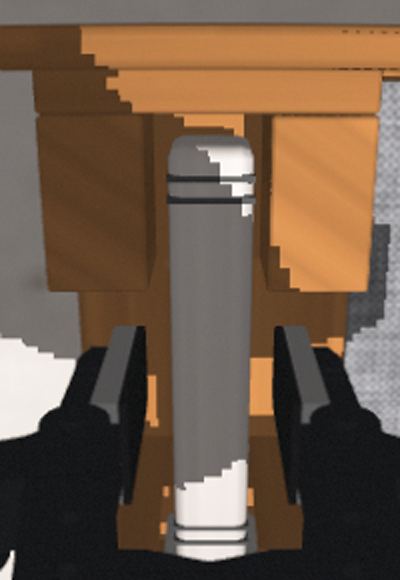

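Emit:
drive_tool --increments '[0,0,0.2,0,0,0,0.5,0,0,0,0.8,0,0,0,0.9,0,0,-0.4,0.9,0,0,-0.6,0.9,0,0,-0.5,0.4,0,0,0,0,0,0,0,0,0]'

```text
clock: 15.75
position: [463.8, -140.1, 380.1]
ee_rot: [-0.508, 1.568, -0.495]
force: [-0.6, 0.7, -0.5]
gripper_width: 30.0
```

```bash
python3 - <<'E'
from h import *
np.set_printoptions(suppress=True,precision=3)
s=r.state(); print(s['position'],s['force'],s['gripper_width'])
cap('wrist','w16'); crop('w16',190,10,345,240,2.6,'w16c')
cap('side','s16');crop('s16',230,165,330,240,7,'s16c')
E
```

```text
[ 463.81  -140.137  380.1  ] [-0.634  0.739 -0.519] 30.024133656812705
```

View pics/w16c.png

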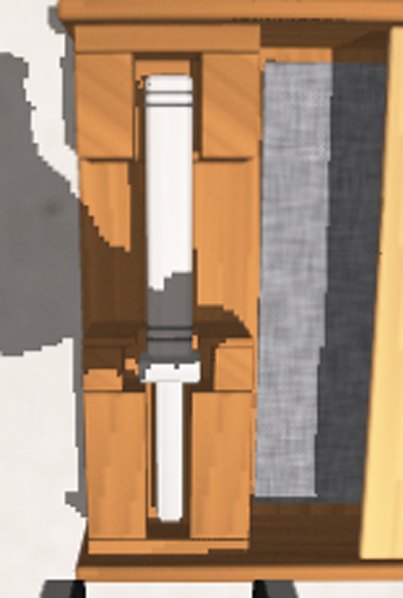

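View pics/s16c.png

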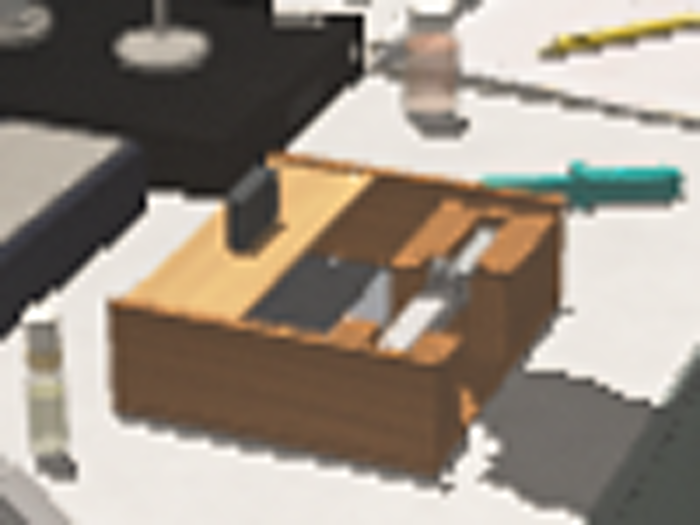

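```bash
python3 - <<'E'
from h import *
np.set_printoptions(suppress=True,precision=1)
c=load('w16')
a=np.radians(.85)
def W(x,y,z): return [462.7+x*np.cos(a)-y*np.sin(a),-101.9+x*np.sin(a)+y*np.cos(a),z]
pts=dict(end=(8,78,46),endL=(-8,78,46),colT=(11,-17,49),colB=(11,-25,49),colBL=(-11,-25,49),foot=(5,-80,43),footL=(-5,-80,43),shank_at_col=(5,-25,43),slot=(16,-29,50),lip=(11,-13,50),gend=(11,83,50),gy85=(8,-85,50))
P=proj(c,[W(*v) for v in pts.values()])
for k,p in zip(pts,(P-[190,10]+.5)*2.6-.5): print(k,p)
t=lambda u,v,z:onz(c,(u+.5)/2.6+190-.5,(v+.5)/2.6+10-.5,z)
E
```

```text
end [190.8  68.7]
endL [141.9  68.8]
colT [198.5 356.2]
colB [198.3 378.6]
colBL [135.9 378.8]
foot [180.7 518.8]
footL [154.2 518.9]
shank_at_col [181.  375.3]
slot [212.5 390.3]
lip [198.6 345.3]
gend [200.5  50.6]
gy85 [189.  538.1]
```

Emit:
drive_tool --increments '[0.6,0.2,0,0,0.7,0.25,0,0,0.7,0.25,-0.2,0,0.5,0.2,-0.4,0,0,0,-0.7,0,0,0,-0.8,0,0,0,-0.8,0,0,0,-0.5,0,0,0,0,0,0,0,0,0]'

```text
clock: 16.68
position: [563.4, -101.8, 241.3]
ee_rot: [2.723, 1.566, 2.741]
force: [0.7, -0.7, -0.0]
gripper_width: 29.8
```

```bash
python3 - <<'E'
from h import *
np.set_printoptions(suppress=True,precision=3)
s=r.state(); print(s['position'],s['force'],s['gripper_width'])
cap('wrist','w17')
E
```

```text
[ 563.375 -101.797  241.297] [ 0.737 -0.697 -0.005] 29.800148366862505
```

View pics/w17.png

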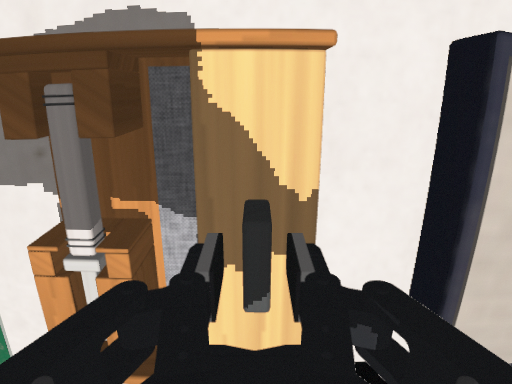

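Emit:
drive_tool --increments '[0,0,0,0,0,0,0,0,0,0,0,0,0,0,0,0]' --hand -1 --squeeze 30

```text
clock: 17.07
position: [563.7, -102.7, 244.4]
ee_rot: [-0.788, 1.57, -0.772]
force: [-5.6, 1.8, 6.3]
gripper_width: 10.8
```

Emit:
drive_tool --increments '[-0.1,0,0,0,-0.25,0,0,0,-0.3,0,0,0,-0.3,0,0,0,-0.3,0,0,0,-0.3,0,0,0,-0.3,0,0,0,-0.25,0,0,0,-0.2,0,0,0,-0.1,0,0,0]'

```text
clock: 17.9
position: [467.5, -103.9, 244.4]
ee_rot: [-0.588, 1.567, -0.573]
force: [1.9, -0.6, 5.1]
gripper_width: 11.4
```

Emit:
drive_tool --increments '[-0.05,0,0,0,0,0,0,0]'

```text
clock: 18.07
position: [465.7, -103.9, 244.4]
ee_rot: [-0.636, 1.567, -0.621]
force: [-0.9, -2.1, 9.5]
gripper_width: 11.2
```

Emit:
drive_tool --increments '[-0.05,0,0,0,-0.04,0,0,0,0,0,0,0]'

```text
clock: 18.32
position: [462.9, -104.0, 244.3]
ee_rot: [-0.412, 1.566, -0.397]
force: [1.0, -1.9, 8.7]
gripper_width: 11.0
```

Emit:
drive_tool --increments '[-0.05,0,0,0,0,0,0,0]'

```text
clock: 18.48
position: [462.2, -104.0, 244.4]
ee_rot: [-0.188, 1.563, -0.173]
force: [8.4, -3.2, -0.3]
gripper_width: 11.0
```

Emit:
drive_tool --increments '[-0.04,0,0,0,0,0,0,0]'

```text
clock: 18.65
position: [461.7, -104.1, 244.4]
ee_rot: [-0.105, 1.56, -0.09]
force: [14.1, -3.6, -6.4]
gripper_width: 11.2
```

Emit:
drive_tool --increments '[0.06,0,0,0,0,0,0,0]'

```text
clock: 18.82
position: [462.7, -104.0, 244.4]
ee_rot: [-0.296, 1.565, -0.281]
force: [5.5, -3.6, 5.8]
gripper_width: 11.2
```

Emit:
drive_tool --increments '[0,0,0,0,0,0,0,0,0,0,0,0]' --hand -0.3

```text
clock: 19.07
position: [460.4, -103.2, 242.7]
ee_rot: [-3.067, 1.57, -3.052]
force: [-0.6, 0.0, -0.4]
gripper_width: 30.1
```

```bash
python3 - <<'E'
from h import *
np.set_printoptions(suppress=True,precision=3)
s=r.state(); print(s['position'],s['force'],s['gripper_width'])
cap('wrist','w18')
E
```

```text
[ 460.45  -103.158  242.726] [-0.593  0.004 -0.387] 30.089526271324953
```

View pics/w18.png

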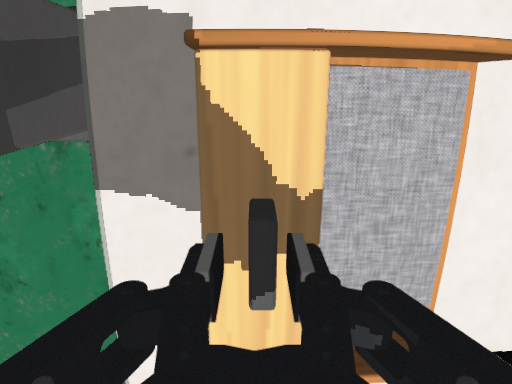

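Emit:
drive_tool --increments '[0.06,0,0,0,0,0,0.3,0,0,0,0.6,0,0,0,0.9,0,0,-0.4,0.9,0,0,-0.5,0.9,0,0,0,0,0,0,0,0,0]'

```text
clock: 19.78
position: [463.9, -140.3, 388.6]
ee_rot: [-0.495, 1.567, -0.482]
force: [-0.8, 0.1, -1.1]
gripper_width: 29.8
```

```bash
python3 - <<'E'
from h import *
np.set_printoptions(suppress=True,precision=3)
s=r.state(); print(s['position'],s['force'],s['gripper_width'])
cap('wrist','w19');crop('w19',160,5,365,235,2.6,'w19c')
cap('side','s19');crop('s19',145,165,345,285,4,'s19c')
cap('top','t19');crop('t19',100,90,380,260,2.8,'t19c')
E
```

```text
[ 463.919 -140.258  388.618] [-0.818  0.088 -1.109] 29.79116684880128
```

View pics/w19c.png

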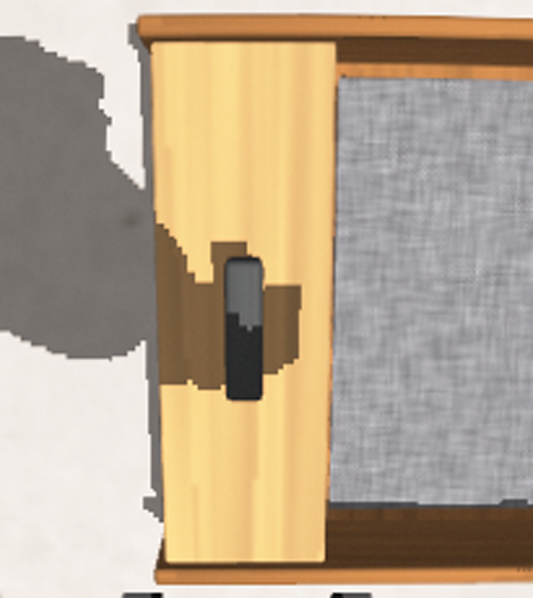

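View pics/s19c.png

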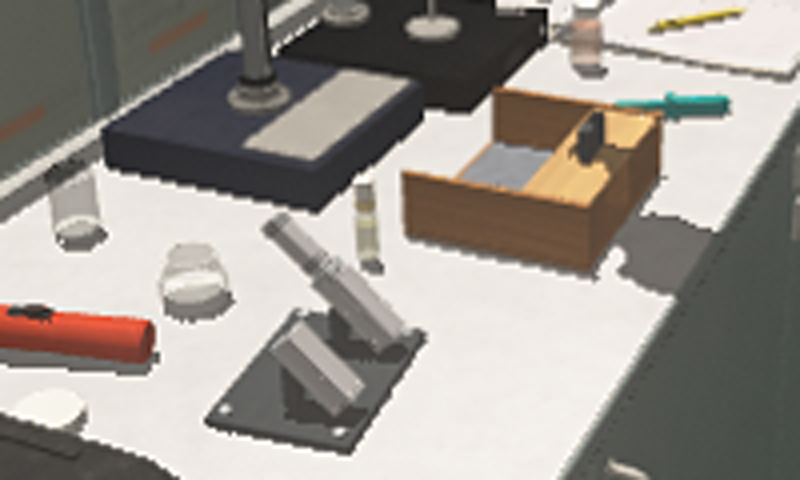

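View pics/t19c.png

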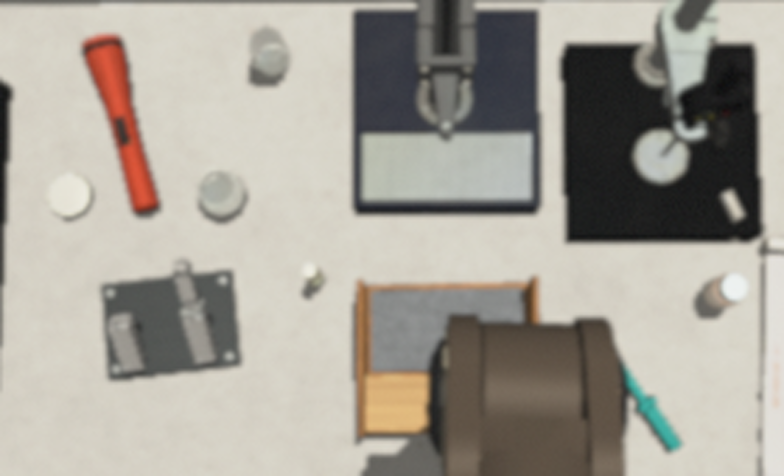

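```bash
python3 - <<'E'
from h import *
np.set_printoptions(suppress=True,precision=1)
c=load('w19')
t=lambda u,v,z:onz(c,(u+.5)/2.6+160-.5,(v+.5)/2.6+5-.5,z)
print(t(335,42,58),t(326,560,58),t(152,42,58),t(167,562,58),'rail',t(138,18,61),t(158,580,61),'bar',t(226,262,88),t(263,262,88),t(227,398,88),t(262,398,88))
E
```

```text
[491. -12.  58.] [ 494.7 -190.7   58. ] [432.3 -12.8  58. ] [ 435.2 -192.2   58. ] rail [428.2  -6.1  61. ] [ 432.  -198.2   61. ] bar [457.2 -80.8  88. ] [468.4 -80.7  88. ] [ 457.8 -123.1   88. ] [ 468.9 -123.    88. ]
```

```bash
python3 -c "
from h import *
print(r.sign_off())"
```

```text
the job is handed in; nothing more can be done
None
```

The long gauge is in its fitted bed and the cover is shut over it. The job was handed in at about 20 s of the 61 s allowed, and no verdict was reported.

**What I did:** I slid the cover open to its stop by the bar and drew the long gauge, in the left sleeve, lengthwise out of its sleeve. I turned it over the bed and set the foot in the shank groove. The tool only turns about the vertical, so I levelled the gauge by letting it pivot in a light grip while lowering it. I let go with it seated, then slid the cover shut.

**Last checks:**
- **Gauge in bed:** before closing, the picture showed the collar in the cross slot and the handle in the wide groove. It lies about 1 mm towards the foot end from its nominal place. The seating height matched the expected one to about 0.4 mm. The last press down briefly reached about 31 N at the wrist before I eased off and opened the fingers, and the gauge did not move on release.
- **Cover:** the stop was felt at both ends, and the picture puts the cover's middle about 0.4 mm from fully shut, which is within measuring error.
- **Everything else:** in the last side and top pictures the short gauge is still in the holder, and the vial, jar, orange bottle and turquoise look-alike look unmoved. That is by eye only; I did not measure them. The gripper hung clear above the case.

The cover and gauge positions measured by camera and by the arm disagreed by about 1 mm, which is within the stated calibration.

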